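# Refit the stirrer's speed knob on its D-shaft and hold it pressed

### The arm

A 6-joint arm with a two-finger parallel gripper is mounted at the origin on a cart in front of the work surface, level with it; the furniture and walls round the work are solid. World frame = base frame: x ahead of the robot, y to its left, z up, the work surface at z = 0. Lengths are in m, angles in rad, forces in N, time in s.
With the tool pointing down it reaches from about 0.35 to 0.975 m from the base axis. Payload 4.9 kg.
Tool frame: the origin (TCP) lies on the centre line of the jaws, within the pads' length; the fingertips stand 8 mm ahead of it and the grasp point (between the pads) lies 11 mm behind it; z points along the fingers, y is the direction in which the jaws open and shut (so a half turn about z gives the same grasp; the last joint's range is limited). The gripper opens to 85 mm and grips with 20 to 120 N. Pads are 22 mm wide; open, the fingers measure 114 mm over their backs; the gripper's body (76 mm by 85 mm) begins 54 mm behind the grasp point. The pads swing forward as they close: fully open they stand 13 mm farther back than shut.
Start: joints at [-1.307, 0.053, 1.613, -0, 1.476, -0.119], TCP at [0.233, -0.58, 0.239] pointing down, gripper open.
Joint ranges: [-3.01, 3.01], [-1.01, 2.22], [0.06, 2.58], [-1.02, 4.17], [0.09, 2.62], [-3.14, 3.14]. Speed limits (rad/s): [2.57, 2.57, 3.14, 3.14, 3.14, 3.14].

### API

Orientations are given as a unit quaternion [w, x, y, z].
In Python, from plant import manip gives the robot as it stands.
- The arm moves only by the tool step_arm, never from a script. Its argument "deltas" is a list of rows, each a list of 7 numbers: the shift along the tool's x, y, z in m, then the turn, a rotation vector about the tool's x, y, z in rad, then the gripper command: -1 is fully open, 1 is shut, values between are in proportion. In form: [[dx, dy, dz, ax, ay, az, hand], ...]. A call has 1 to 20 rows; each row is the pose to reach, as a shift and turn from the pose commanded when the call began, along the tool's axes at that moment; what a row does not reach only later rows make up. A row lasts 1/10 s, in which the tool goes at most 50 mm and 8.59 degrees, less where a joint would pass 70% of its speed; a pose out of reach is approached as far as the arm can. A call with a gripper value outside its range is refused whole. The fingers move at their own pace and stop on an object; the grip force is fixed at half the most. Time passes only in rows, so rows that repeat a pose let the fingers close. It gives the time, the measured TCP pose, the force and the opening at its end, in the units of the state.
- manip.state(): the state, without advancing time (a new reading comes with each control period).
- manip.grab_frame(name): name is "scene" or "top"; returns the picture (480x640x3 uint8, red, green, blue); there is no depth.
- manip.get_calibration(name): a dict with "fov_y" (degrees; the focal length in pixels is half the picture's height over the tangent of half this angle, whatever the lens; pixels are square), "cx", "cy" (the principal point, pixels), "R" (3x3) and "t" (3): a world point X has camera coordinates R X + t. Camera axes: x right, y down, z forward; pixel columns grow to the right and rows downward; lengths in m; the calibration is good to about 2 mm. A picture is of the moment at which its call begins. get_calibration takes no time and is no camera call.
- manip.job_done(): hands the job in, once; it reports no verdict.
The state is a dict: "time": time; "joint_pos": joint angles; "joint_vel": joint speeds; "joint_efforts": joint torques, N m; "tool_pos": TCP position; "tool_rot": TCP orientation; "contact_force": force on the tool from outside, world axes, zero at the start; "ft_torque": the same for the moment, N m; "gripper_width": opening from 0.0 (shut) to 1.0 (fully open).
Only numpy, scipy, OpenCV 4.12 (cv2) and the standard library are available. Lean on these libraries where they do the work, as an engineer would, in place of code of your own. Each camera call takes 0.05 s, during which the arm holds its last target.

### The job

The magnetic stirrer's speed knob has come off and stands in the parts tray: take the bar-shaped knob with the pointed nose (like the one still fitted, not the plain round one), turn it so that the flat in its bore matches the flat on the bare shaft, and push it fully home. Then press knob and sprung shaft together right down to the stop, as the stirrer's press-and-hold start wants, and finish with the fingers still on the knob, holding it fully down. Leave the round knob and the beaker on the stirrer where they stand.

Things in the scene. Friction and masses are not known exactly. Their poses are not given: they have to be found in the camera images.
- knob_mid (a point): The loose speed knob, black plastic, upright in the tray; this point is its centre, on the bore's axis, half-way up its 36 mm (18 mm above its underside). A straight-sided bar 20 mm wide along its own y and full height; sides parallel from 17.5 mm behind the axis to 16 mm in front; the nose is at +x. A round skirt 42 mm across, 4 mm thick, runs round its foot. 30 to 65 g.
- knob_mouth (a point): Centre of the knob's bore mouth, in its underside, same axes as knob_mid. Blind D-shaped bore, 18 mm deep, 13.2 mm across, with a flat 2.1 mm from the axis on the +x (nose) side; the mouth is flared by 2.5 mm over the lowest 3.5 mm.
- knob_nose (a point): Tip of the knob's pointed nose, 24.5 mm from the axis along the knob's +x, half-way up. A white line on the knob's top runs towards it; the other end of the bar is blunt, 19.5 mm from the axis.
- shaft_tip (a point): Centre of the top end of the bare upright steel D-shaft, 12 mm across, on the stirrer's deck (left of its two positions). Its flat, 1.5 mm from the axis, faces the shaft's own +x. It stands 29 mm above the deck; the frame turns and sinks with the shaft. With the knob home, the nose points along this +x and knob_mid coincides with this point.
- deck_mid (a point): Centre of the stirrer's level control deck, 62 mm above the worktop; x points to the plate, away from the robot. The bare shaft is 42 mm from it along its +y (left), the fitted knob, like the loose one, 42 mm along -y, top 109 mm above the worktop. The stirrer is fixed; its square plate, 103 mm above the worktop, begins 53 mm behind the shaft's axis.
- stem (a joint): How far the sprung shaft is pressed down, m: 0 up, 0.005 at its stop. The spring needs about 4 N to begin and 10 N at the stop.
- shaft (a joint): Angle of the shaft about its upright axis relative to the stirrer, rad, counter-clockwise from above; 0 when its flat faces straight towards the plate. Stiff to turn (0.08 N m); it stays where it is left and need not be turned.
- tray_floor (a point): Centre of the floor of the sheet-metal parts tray, 160 x 240 mm outside, walls 2 mm thick and 22 mm high; fixed. A flat spanner lies along its far side.
- round_knob: The other loose knob in the tray, plain round and fluted, 38 mm across the foot, 28 mm high, not wanted; origin under its centre.
- beaker: Glass beaker, 56 mm across, 65 mm high, standing on the stirrer's plate, its axis 125 to 150 mm from the bare shaft; origin under its centre.
Mind the look-alikes: they are no part of the job. Leave any purple look-alike of the part that bears knob_mid alone.

How it is judged:
By the outcome, as a careful person would: the job done as asked, in the order asked, and still so for the second after the job is handed in, while the arm keeps its last pose, push and grip.
It also fails if it takes over 45 s, if anything falls off the work surface, if the arm or the gripper's body presses on something with over 40 N, if the wrist force passes 120 N, or if a joint passes its speed limit or range.

## Working session

There is one attempt and no reset: what is moved stays moved. The work goes in short steps, Python scripts to look and compute and a tool call to move; the robot and the scene stay as the last step left them, time stands still between calls to the robot, and variables do not carry over. Pictures are saved under pics/ and viewed, and the job is handed in when it is done.

Besides the shell and the picture viewer there is one more tool, called after ">>>" as name(argument=value, ...), one argument or row to a line, values as JSON. step_arm: Moves the arm, as the interface text tells. Its arguments: {"type":"object","properties":{"deltas":{"type":"array"}},"required":["deltas"]}

```bash
mkdir -p pics; ls
python3 - <<'E'
from plant import manip
import cv2
for n in ("scene","top"):
    c=manip.get_calibration(n);print(n,c)
    cv2.imwrite(f"pics/{n}0.png",manip.grab_frame(n)[:,:,::-1])
print(manip.state())
E
```

```text
pics
scene {'fov_y': 51.24719814670266, 'cx': 323.3845341747745, 'cy': 239.74588506718405, 'R': array([[-0.77383514, -0.63323766, -0.01375657],
       [-0.30793083,  0.39510264, -0.86548975],
       [ 0.55349596, -0.66551031, -0.5007377 ]]), 't': array([0.4631095 , 0.18711459, 0.88642612])}
top {'fov_y': 42.60602307482146, 'cx': 318.336003748558, 'cy': 237.89573540562301, 'R': array([[ 0.02892797, -0.99936482,  0.02081189],
       [-0.99146287, -0.03133503, -0.12656811],
       [ 0.12713986, -0.01697286, -0.99173957]]), 't': array([0.07824632, 0.5360604 , 1.06860665])}
{'time': 0.1, 'joint_pos': array([-1.30704142e+00,  5.33385125e-02,  1.61413115e+00,  3.79786429e-06,
        1.47600726e+00, -1.18988134e-01]), 'joint_vel': array([-0.00058293, -0.00144742, -0.00612422,  0.00115567,  0.00130941,
        0.0012038 ]), 'joint_efforts': array([-9.29506882e-06, -3.94901204e+01, -3.71363997e+01, -1.30804701e-04,
        3.91917667e-03, -7.97031987e-06]), 'tool_pos': array([ 0.23328304, -0.57924924,  0.23817165]), 'tool_rot': array([-9.39801808e-04,  9.81743886e-01,  1.90205294e-01, -6.62498915e-05]), 'contact_force': array([-0.30640569, -0.41545808, -0.10765001]), 'ft_torque': array([0.01762594, 0.0166692 , 0.06313177]), 'gripper_width': 1.0019628381458299}
```

View pics/scene0.png

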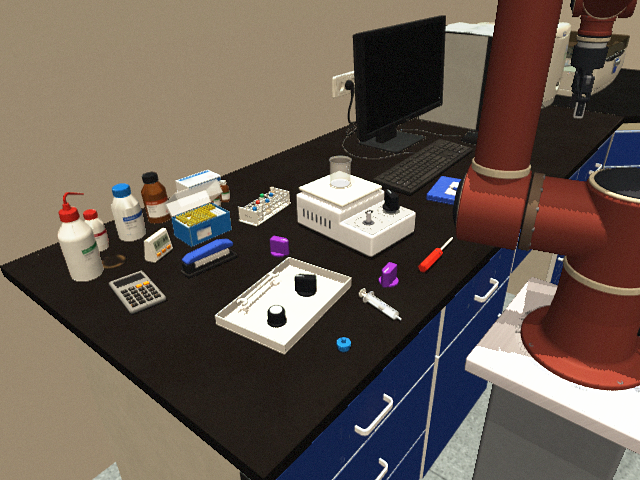

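View pics/top0.png

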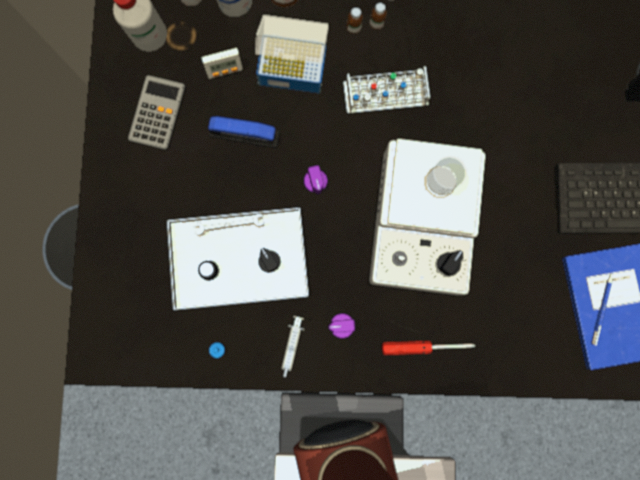

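The top view shows the loose bar knob near (268,260) in the tray, the round knob near (208,270), the bare shaft near (400,258) and the fitted knob near (450,262). Next I'll zoom in.

Run:
```python
import cv2,numpy as np
t=cv2.imread("pics/top0.png");s=cv2.imread("pics/scene0.png")
def crop(im,x,y,w,h,k):return cv2.resize(im[y:y+h,x:x+w],None,fx=k,fy=k,interpolation=cv2.INTER_CUBIC)
a=crop(t,245,238,48,48,8);b=crop(t,376,234,48,48,8)
cv2.imwrite("pics/z1.png",np.hstack([a,b]))
a=crop(s,280,262,48,48,8);b=crop(s,345,190,48,48,8)
cv2.imwrite("pics/z2.png",np.hstack([a,b]))
```

```text
(no output)
```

View pics/z1.png

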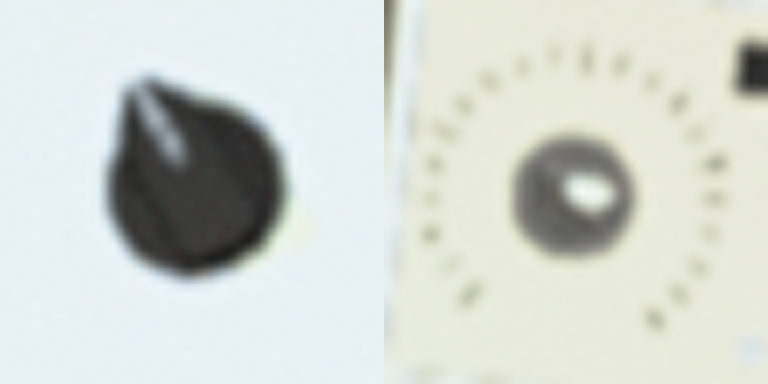

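View pics/z2.png

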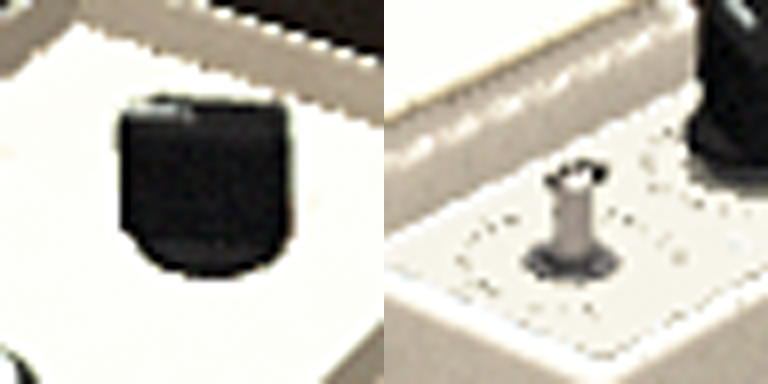

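```bash
cat > h.py <<'E'
import numpy as np,cv2
from plant import manip
class Cam:
    def __init__(s,n):
        c=manip.get_calibration(n);s.R=np.array(c["R"]);s.t=np.array(c["t"]);s.cx=c["cx"];s.cy=c["cy"]
        s.f=240/np.tan(np.radians(c["fov_y"]/2));s.C=-s.R.T@s.t
    def proj(s,X):
        q=np.atleast_2d(X)@s.R.T+s.t;return np.c_[s.f*q[:,0]/q[:,2]+s.cx,s.f*q[:,1]/q[:,2]+s.cy]
    def ray(s,uv):
        uv=np.atleast_2d(uv).astype(float);return np.c_[(uv[:,0]-s.cx)/s.f,(uv[:,1]-s.cy)/s.f,np.ones(len(uv))]@s.R
    def plane(s,uv,z):
        d=s.ray(uv);return s.C+d*((z-s.C[2])/d[:,2])[:,None]
T=Cam("top");S=Cam("scene")
def tri(ut,us):
    A=[];b=[]
    a=T.ray(ut)[0];a/=np.linalg.norm(a);c=S.ray(us)[0];c/=np.linalg.norm(c)
    M=np.zeros((3,3));v=np.zeros(3)
    for C,d in((T.C,a),(S.C,c)):
        P=np.eye(3)-np.outer(d,d);M+=P;v+=P@C
    X=np.linalg.solve(M,v);return X,T.proj(X)[0]-ut,S.proj(X)[0]-us
E
python3 - <<'E'
from h import *
t=cv2.imread("pics/top0.png");s=cv2.imread("pics/scene0.png")
g=cv2.cvtColor(t,6);np.set_printoptions(linewidth=200)
print("cams",T.C,S.C)
print("top rows248-268 cols390-410");print(g[248:269,390:411])
print("scene");gs=cv2.cvtColor(s,6);print(gs[205:228,357:379])
def crop(im,x,y,w,h,k):return cv2.resize(im[y:y+h,x:x+w],None,fx=k,fy=k,interpolation=cv2.INTER_NEAREST)
cv2.imwrite("pics/z3.png",np.hstack([crop(t,388,246,24,24,16),crop(s,356,204,24,24,16)]))
# rough triangulations
print("fitted knob/blk", tri(np.array([450,262]),np.array([391,205])))
E
```

```text
cams [0.39335798 0.1131314  1.1259992 ] [-0.07464453  0.80925463  0.61218354]
top rows248-268 cols390-410
[[232 232 231 232 232 231 231 232 233 233 232 232 232 231 231 232 232 231 231 232 231]
 [232 232 231 233 233 234 232 230 230 228 228 230 231 232 233 231 232 231 231 231 232]
 [232 232 232 233 232 228 222 214 205 202 205 216 221 227 230 231 232 232 232 232 232]
 [232 232 233 231 226 206 184 166 158 155 158 169 180 197 216 228 232 232 231 231 231]
 [232 233 231 224 198 165 139 126 121 118 118 125 136 151 181 217 231 233 232 231 231]
 [232 232 224 194 158 132 120 116 113 112 110 112 113 122 145 189 224 231 231 231 232]
 [233 228 205 158 126 115 119 123 119 119 117 116 114 111 122 156 202 228 233 232 231]
 [232 224 183 134 111 103 115 122 129 146 152 146 141 128 118 133 175 219 231 232 232]
 [232 217 165 124 105  95 103 112 147 194 210 206 195 171 139 123 154 204 229 233 231]
 [232 216 160 121 106  91  95 107 157 217 239 237 233 215 176 132 142 195 228 234 232]
 [232 216 158 120 106  92  93 100 138 201 234 239 239 228 187 134 136 188 227 232 232]
 [233 215 156 120 105  95  96  95 108
[... 2374 characters left out ...]
244 244 245]
 [243 244 245 245 244 161 120  92  45  70  92  93  93  71  94 120 128 186 247 244 244 244]
 [244 245 244 244 245 188 100 119  97  55  57  65  71  66 122 124 114 206 247 245 243 244]
 [247 247 245 244 245 244 237  89 114  92 110 115 111  91  84 132 207 245 245 244 244 243]
 [163 247 245 245 244 246 248 239 242 205 207 204 158 210 242 242 247 246 244 244 244 243]
 [230 187 224 244 244 245 245 245 246 244 246 245 241 246 248 246 244 243 244 243 244 244]
 [247 236 241 245 244 246 246 245 245 245 245 246 247 247 246 245 243 244 244 244 244 243]]
fitted knob/blk (array([ 0.49350593, -0.13185372,  0.07738286]), array([-0.10543261, -0.16601968]), array([1.39606486e-01, 5.13271922e-05]))
```

Run:
```python
import cv2,numpy as np
s=cv2.imread("pics/scene0.png");t=cv2.imread("pics/top0.png")
cv2.imwrite("pics/z4.png",cv2.resize(s[160:260,285:425],None,fx=5,fy=5,interpolation=cv2.INTER_CUBIC))
cv2.imwrite("pics/z5.png",cv2.resize(t[205:320,160:320],None,fx=5,fy=5,interpolation=cv2.INTER_CUBIC))
cv2.imwrite("pics/z6.png",cv2.resize(t[130:300,360:495],None,fx=3.5,fy=3.5,interpolation=cv2.INTER_CUBIC))
```

```text
(no output)
```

View pics/z3.png

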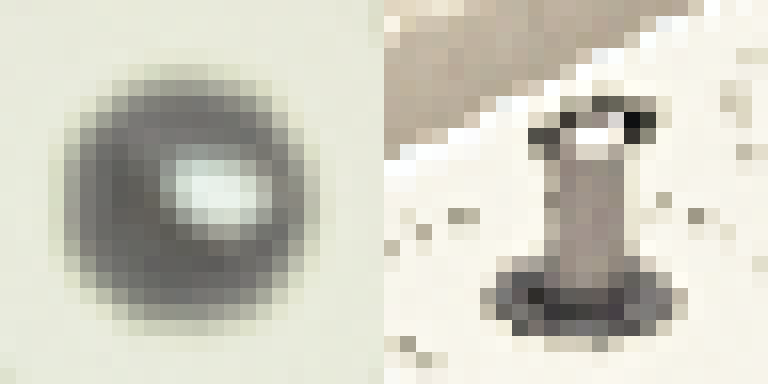

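View pics/z4.png

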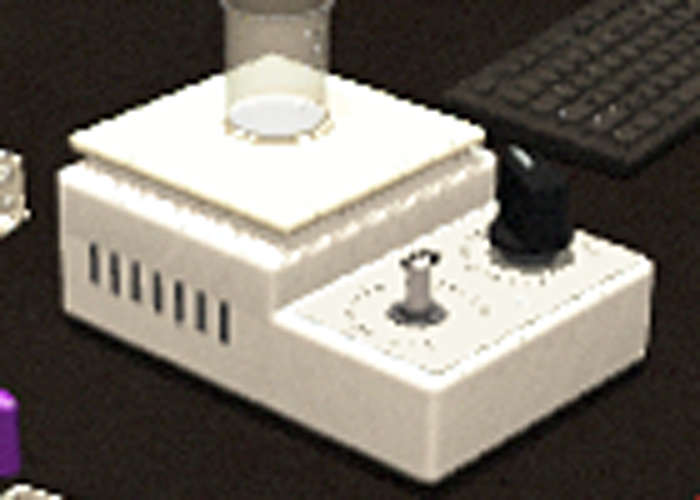

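View pics/z5.png

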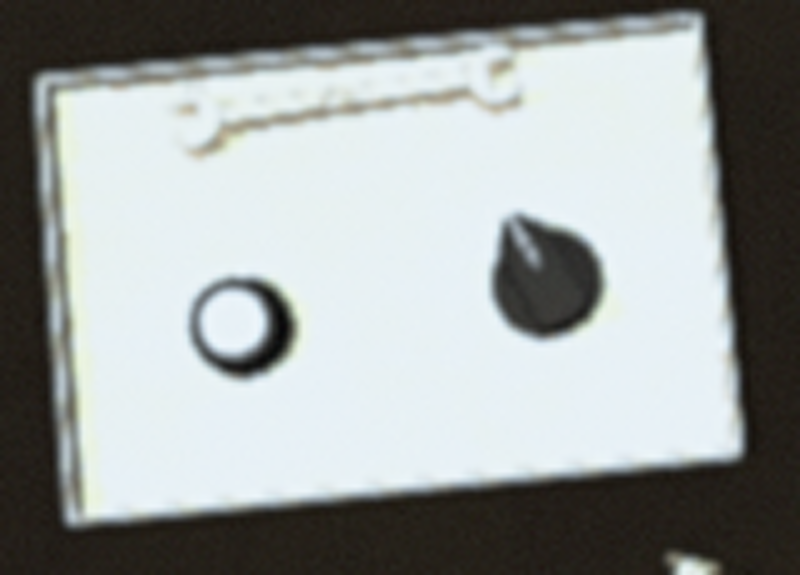

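View pics/z6.png

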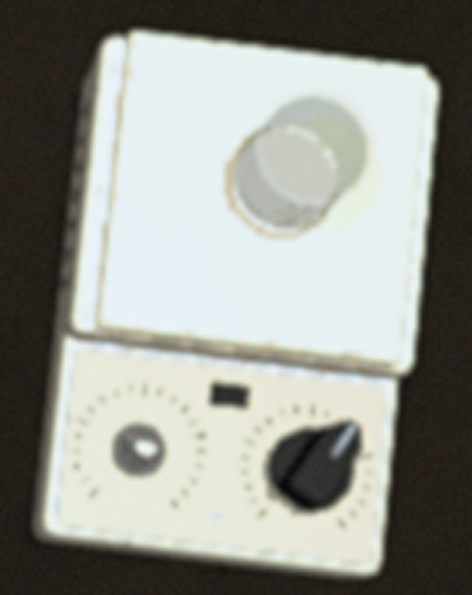

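Run:
```python
from h import *
t=cv2.imread("pics/top0.png");s=cv2.imread("pics/scene0.png")
g=cv2.cvtColor(t,6).astype(float)
# collar: intensity-weighted dark moments incl filling bright
sub=g[246:271,388:413]; m=(sub<175).astype(np.uint8)
cs,_=cv2.findContours(m,0,1);c=max(cs,key=cv2.contourArea)
print("collar fit",cv2.fitEllipse(c),cv2.minEnclosingCircle(c))
(e,_,_)=cv2.fitEllipse(c);uv=np.array(e)+[388,246]
for z in(.062,.065):print("collar",z,T.plane(uv,z))
X=T.plane(uv,.063)[0]
tip=X.copy();tip[2]=.091
print("tip proj top",T.proj(tip),"scene",S.proj(tip),"collar scene",S.proj(X))
# bright blob
w=np.clip(g-125,0,None);w[:]=w;mask=np.zeros_like(w);mask[254:262,396:406]=1;w*=mask
M=cv2.moments(w);cx,cy=M['m10']/M['m00'],M['m01']/M['m00']
mu=np.array([[M['mu20'],M['mu11']],[M['mu11'],M['mu02']]])/M['m00']
l,v=np.linalg.eigh(mu);print("blob",cx,cy,l,np.degrees(np.arctan2(v[1,1],v[0,1])))
a=T.plane([cx,cy],.091)[0];print("blob world",a)
# image direction long axis to world
d=v[:,1]*2;P=T.plane([[cx,cy],[cx+d[0],cy+d[1]]],.091);dd=P[1]-P[0];print("long axis world deg",np.degrees(np.arctan2(dd[1],dd[0])))
off=(a-tip)[:2]*1000;print("blob offset from axis mm",off)
# expected D centroid offset opposite flat
```

```text
collar fit ((11.04491138458252, 12.164690971374512), (14.264355659484863, 14.537887573242188), 133.56248474121094) ((11.071428298950195, 12.285714149475098), 7.574560642242432)
collar 0.062 [[ 0.49864826 -0.04655198  0.062     ]]
collar 0.065 [[ 0.49835138 -0.04610174  0.065     ]]
tip proj top [[401.53868589 256.61237809]] scene [[369.35894552 212.06116648]] collar scene [[368.96999218 222.8336516 ]]
blob 401.266788487894 257.4275925079945 [1.6055279 2.7955543] -172.76885350782976
blob world [ 0.49714841 -0.04595657  0.091     ]
long axis world deg 84.5162349729051
blob offset from axis mm [-1.40089043  0.44533465]
```

Run:
```python
from h import *
f=[cv2.imread("pics/top0.png")]
g=cv2.cvtColor(f[0],6).astype(float)
mask=np.zeros_like(g);cv2.circle(mask,(401,257),6,1,-1)
for th in(120,125,130,140,150,160,180):
  w=np.clip(g-th,0,240-th)*mask
  n,lab=cv2.connectedComponents((w>0).astype(np.uint8));w*=(lab==lab[257,401])
  y,x=np.nonzero(w);ww=w[y,x];P=T.plane(np.c_[x,y],.091)[:,:2]*1000
  c=np.average(P,axis=0,weights=ww);C=np.cov(P.T,aweights=ww);l,v=np.linalg.eigh(C)
  a=np.degrees(np.arctan2(v[1,0],v[0,0]));
  if abs(a)>90:a-=180*np.sign(a)
  n=np.array([np.cos(np.radians(a)),np.sin(np.radians(a))]);q=(P-c)@n
  print(th,c,l,"normal deg",a,"skew",np.average(q**3,weights=ww)/np.average(q**2,weights=ww)**1.5)
# deck corners/plate edge: stirrer orientation
hsv=g
m=(g>150).astype(np.uint8)
cs,_=cv2.findContours(m,0,1)
for c in cs:
  if cv2.contourArea(c)>5000:
    print(cv2.minAreaRect(c),cv2.approxPolyDP(c,5,True)[:,0].tolist())
```

```text
120 [498.23349498 -47.18538882] [ 9.99783389 17.13659896] normal deg 32.309793561718806 skew 0.3605369548721496
125 [498.16803605 -47.13960641] [ 9.35850338 16.87308709] normal deg 33.07457475074568 skew 0.35918859354683735
130 [498.12488435 -47.07329988] [ 8.81968335 16.55541223] normal deg 33.77838033023011 skew 0.37951143640628454
140 [496.98408013 -45.83856533] [3.33324565 6.88876205] normal deg -13.999932097994673 skew -0.07435154806758267
150 [496.96662449 -45.87578441] [2.92420285 6.32776501] normal deg -11.695330352158805 skew -0.08658859286420778
160 [497.00220401 -45.83827296] [2.61074125 5.88875782] normal deg -11.819959103046415 skew -0.019959745482155507
180 [496.95593991 -45.71012327] [2.2056974 5.0567262] normal deg -15.652993964188028 skew -0.020309359659102817
((422.5692443847656, 259.9461669921875), (97.6153335571289, 57.05597686767578), 7.125016689300537) [[378, 226], [374, 282], [467, 292], [472, 238]]
((236.32138061523438, 258.3741760253906), (89.35757446289062, 135.29258728027344), 84.5596694946289) [[299, 208], [168, 220], [174, 309], [306, 296]]
((433.0000305175781, 187.0), (99.227783203125, 87.81658935546875), 7.125016689300537) [[391, 141], [380, 222], [475, 236], [483, 152]]
```

Run:
```python
from h import *
from scipy.optimize import least_squares
t=cv2.imread("pics/top0.png");s=cv2.imread("pics/scene0.png")
g=cv2.cvtColor(t,6).astype(float)
k=8;x0,y0=245,238
big=cv2.resize(g[y0:y0+48,x0:x0+48],None,fx=k,fy=k,interpolation=cv2.INTER_CUBIC)
m=(big<140).astype(np.uint8);cs,_=cv2.findContours(m,0,1);c=max(cs,key=cv2.contourArea)[:,0].astype(float)
uv=(c+.5)/k-.5+[x0,y0]
P=T.plane(uv,.004)[:,:2]*1000
# points in +-: use those away from nose; robust circle fixed radius 21
f=lambda p:np.hypot(P[:,0]-p[0],P[:,1]-p[1])-21
r=least_squares(f,[P[:,0].mean()-3,P[:,1].mean()],loss="soft_l1",f_scale=.5);print("skirt",r.x,"resid",np.percentile(f(r.x),[5,25,50,75,95]))
for i in range(0,len(P),len(P)//36):
  d=P[i]-r.x;print(round(np.degrees(np.arctan2(d[1],d[0]))),round(np.hypot(*d),1),end=" | ")
# white line
w=np.clip(g-80,0,None)
sub=big.copy();mm=np.zeros_like(m);cv2.fillPoly(mm,[c.astype(np.int32)],1);mm=cv2.erode(mm,np.ones((9,9)))
wl=((sub>85)&(mm>0));y,x=np.nonzero(wl);sel=(x>130)&(x<195)&(y>80)&(y<170);y,x=y[sel],x[sel]
Q=T.plane(np.c_[(x+.5)/k-.5+x0,(y+.5)/k-.5+y0],.038)[:,:2]*1000
mean=Q.mean(0);C=np.cov(Q.T);l,v=np.linalg.eigh(C);d=v[:,1]*np.sign(v[0,1])
print("\nline centre",mean,"dir",np.degrees(np.arctan2(d[1],d[0])),"sd",np.sqrt(l))
n=np.array([-d[1],d[0]]);print("axis off line",(r.x-mean)@n,"along",(r.x-mean)@d)
print("expect scene px top centre",S.proj([*(r.x/1000),.038]),"skirt",S.proj([*(r.x/1000),.004]))
```

```text
skirt [492.53781065 183.22658412] resid [-9.05761824 -1.61908328 -0.7529597  -0.27243404  3.46322197]
26 25.5 | 28 21.3 | 26 16.5 | 25 12.8 | 29 8.6 | 38 11.8 | 37 15.5 | 36 20.2 | 35 24.7 | 43 24.3 | 52 21.8 | 62 19.8 | 74 19.1 | 87 19.4 | 99 19.4 | 111 19.7 | 124 19.8 | 139 20.3 | 152 20.4 | 165 20.4 | 177 21.0 | -172 20.6 | -160 20.4 | -147 20.4 | -134 20.9 | -121 20.5 | -108 20.7 | -96 20.6 | -85 20.2 | -73 20.2 | -60 19.8 | -45 20.0 | -31 19.4 | -17 19.3 | -5 19.3 | 7 20.8 | 17 23.2 | 25 25.4 | 
line centre [500.53454431 187.69166035] dir 27.80773701355466 sd [2.67208371 5.62515606]
axis off line -0.21891532339585185 along -9.156240013681959
expect scene px top centre [[306.38716822 276.58501659]] skirt [[306.89284369 290.20454994]]
```

Run:
```python
from h import *
from scipy.optimize import least_squares
t=cv2.imread("pics/top0.png");s=cv2.imread("pics/scene0.png")
g=cv2.cvtColor(t,6).astype(float)
k=8;x0,y0=245,238
big=cv2.resize(g[y0:y0+48,x0:x0+48],None,fx=k,fy=k,interpolation=cv2.INTER_CUBIC)
m=(big<140).astype(np.uint8);cs,_=cv2.findContours(m,0,1);c=max(cs,key=cv2.contourArea)[:,0].astype(float)
uv=(c+.5)/k-.5+[x0,y0]
P=T.plane(uv,.004)[:,:2]*1000
d=P-[492,183.2];a=np.degrees(np.arctan2(d[:,1],d[:,0]));sel=((a>75)|(a<-25))&(np.hypot(*d.T)>17)
A=np.c_[2*P[sel],np.ones(sel.sum())];q=np.linalg.lstsq(A,(P[sel]**2).sum(1),rcond=None)[0]
print("circle",q[:2],np.sqrt(q[2]+q[:2]@q[:2]))
Q=T.plane(uv,.038)[:,:2]*1000
d=Q-q[:2];r=np.hypot(*d.T);i=np.argsort(-r)[:12];print("nose",Q[i].mean(0),r[i[0]],np.degrees(np.arctan2(*(Q[i].mean(0)-q[:2])[::-1])))
# white line by per-row ridge
for y in range(84,170,8):
  row=big[y,120:200];x=120+row.argmax() if 0 else None
  b=np.clip(big[y,128:200]-75,0,None)*(m[y,128:200]); xs=np.arange(128,200)
  inside=(big[y,128:200]<150); b=b*inside
  print(y,[int(v) for v in big[y,110:210:6]])
gs=cv2.cvtColor(s,6)
cv2.imwrite("pics/z7.png",cv2.resize(s[265:305,285:330],None,fx=14,fy=14,interpolation=cv2.INTER_NEAREST))
```

```text
circle [491.8266799  182.76676042] 19.926667876552994
nose [476.26629305 165.74091825] 23.222104772506935 -132.42505127476156
84 [238, 233, 221, 204, 186, 170, 144, 125, 130, 155, 174, 190, 206, 222, 231, 236, 237]
92 [238, 225, 191, 155, 144, 152, 141, 110, 83, 83, 98, 114, 137, 164, 186, 205, 217]
100 [238, 219, 167, 115, 107, 139, 156, 138, 94, 60, 56, 60, 75, 98, 119, 136, 149]
108 [237, 213, 153, 91, 80, 120, 154, 159, 132, 95, 66, 51, 50, 55, 64, 71, 79]
116 [229, 195, 137, 76, 62, 97, 137, 166, 162, 130, 92, 62, 51, 52, 47, 45, 45]
124 [224, 183, 125, 67, 49, 76, 114, 150, 159, 139, 109, 78, 59, 54, 54, 50, 45]
132 [220, 172, 115, 66, 48, 60, 84, 112, 133, 141, 138, 112, 79, 58, 53, 52, 49]
140 [215, 167, 112, 66, 48, 55, 60, 81, 113, 142, 161, 144, 102, 67, 56, 55, 54]
148 [206, 152, 97, 58, 48, 55, 54, 63, 92, 128, 153, 146, 112, 77, 60, 54, 55]
156 [181, 124, 77, 51, 48, 53, 55, 59, 72, 95, 118, 126, 108, 79, 62, 55, 57]
164 [150, 95, 60, 41, 42, 51, 55, 57, 61, 68, 82, 94, 89, 72, 61, 56, 55]
```

View pics/z7.png

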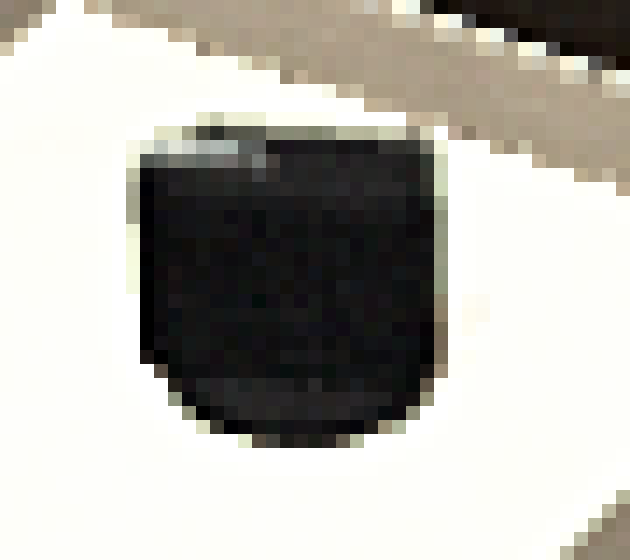

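```bash
cat >> h.py <<'E'
from scipy.spatial.transform import Rotation as Ro
def delta(pos,yawdeg):
    st=manip.state();q=st["tool_rot"];R=Ro.from_quat([q[1],q[2],q[3],q[0]])
    y=np.radians(yawdeg)
    G=Ro.from_matrix(np.array([[np.cos(y),np.sin(y),0],[np.sin(y),-np.cos(y),0],[0,0,-1]]))
    d=R.inv().apply(np.array(pos)-st["tool_pos"]);r=(R.inv()*G).as_rotvec()
    print("t",st["time"],"pos",st["tool_pos"].round(4),"yaw",np.degrees(np.arctan2(*R.as_matrix()[1::-1,0])).round(2),"tilt",R.as_matrix()[:,2].round(4),"F",st["contact_force"].round(2),"M",st["ft_torque"].round(2),"w",round(st["gripper_width"],3))
    print("delta",d.round(4),r.round(4))
E
python3 -c "
from h import *
delta([.492,.183,.16],27.7)"
```

```text
t 0.1 pos [ 0.2333 -0.5792  0.2382] yaw 21.93 tilt [-5.0e-04  1.8e-03 -1.0e+00] F [-0.31 -0.42 -0.11] M [0.02 0.02 0.06] w 1.002
delta [ 0.5247 -0.6103  0.0794] [-0.0019 -0.0003 -0.1007]
```

>>> step_arm(
  deltas=[
    [0.525, -0.61, 0.05, -0.002, 0, -0.101, -0.2],
    [0.525, -0.61, 0.05, -0.002, 0, -0.101, -0.2],
    [0.525, -0.61, 0.05, -0.002, 0, -0.101, -0.2],
    [0.525, -0.61, 0.05, -0.002, 0, -0.101, -0.2],
    [0.525, -0.61, 0.05, -0.002, 0, -0.101, -0.2],
    [0.525, -0.61, 0.05, -0.002, 0, -0.101, -0.2],
    [0.525, -0.61, 0.05, -0.002, 0, -0.101, -0.2],
    [0.525, -0.61, 0.05, -0.002, 0, -0.101, -0.2],
    [0.525, -0.61, 0.05, -0.002, 0, -0.101, -0.2],
    [0.525, -0.61, 0.05, -0.002, 0, -0.101, -0.2],
    [0.525, -0.61, 0.05, -0.002, 0, -0.101, -0.2],
    [0.525, -0.61, 0.05, -0.002, 0, -0.101, -0.2],
    [0.525, -0.61, 0.05, -0.002, 0, -0.101, -0.2],
    [0.525, -0.61, 0.05, -0.002, 0, -0.101, -0.2],
    [0.525, -0.61, 0.05, -0.002, 0, -0.101, -0.2],
    [0.525, -0.61, 0.05, -0.002, 0, -0.101, -0.2],
    [0.525, -0.61, 0.05, -0.002, 0, -0.101, -0.2],
    [0.525, -0.61, 0.05, -0.002, 0, -0.101, -0.2],
    [0.525, -0.61, 0.05, -0.002, 0, -0.101, -0.2],
    [0.525, -0.61, 0.05, -0.002, 0, -0.101, -0.2],
  ],
)

```text
time: 2.1
tool_pos: [0.4924, 0.1809, 0.1893]
tool_rot: [0.001, 0.971, 0.239, 0.0]
contact_force: [0.3, -1.0, -0.9]
gripper_width: 0.601
```

```bash
python3 -c "
from h import *
delta([.492,.183,.06],27.7)"
```

```text
t 2.1 pos [0.4924 0.1809 0.1893] yaw 27.61 tilt [ 8.0e-04 -2.1e-03 -1.0e+00] F [ 0.3  -1.   -0.95] M [0.01 0.02 0.06] w 0.601
delta [ 0.0007 -0.0024  0.1293] [ 0.0023  0.0002 -0.0015]
```

>>> step_arm(
  deltas=[
    [0, -0.001, 0.045, 0, 0, 0, -0.2],
    [0, -0.001, 0.09, 0, 0, 0, -0.2],
    [0, -0.001, 0.128, 0, 0, 0, -0.2],
    [0, -0.001, 0.128, 0, 0, 0, -0.2],
    [0, -0.001, 0.128, 0, 0, 0, -0.2],
  ],
)

```text
time: 2.6
tool_pos: [0.4922, 0.1819, 0.0618]
tool_rot: [0.001, 0.971, 0.239, -0.0]
contact_force: [0.5, -0.2, 0.7]
gripper_width: 0.604
```

```bash
python3 -c "
from h import *
s=manip.grab_frame('scene')[:,:,::-1];t=manip.grab_frame('top')[:,:,::-1]
cv2.imwrite('pics/g1.png',np.hstack([cv2.resize(s[215:315,260:360],None,fx=4,fy=4),cv2.resize(t[210:310,220:320],None,fx=4,fy=4)]))
delta([.492,.183,.018],27.7)"
```

```text
t 2.7 pos [0.4944 0.1828 0.0644] yaw 27.67 tilt [ 5.8e-03 -8.0e-04 -1.0e+00] F [ 1.23 -0.42 -0.44] M [ 0.01 -0.01  0.04] w 0.6
delta [-0.0023 -0.0015  0.0464] [ 0.0034 -0.0048 -0.0006]
```

View pics/g1.png

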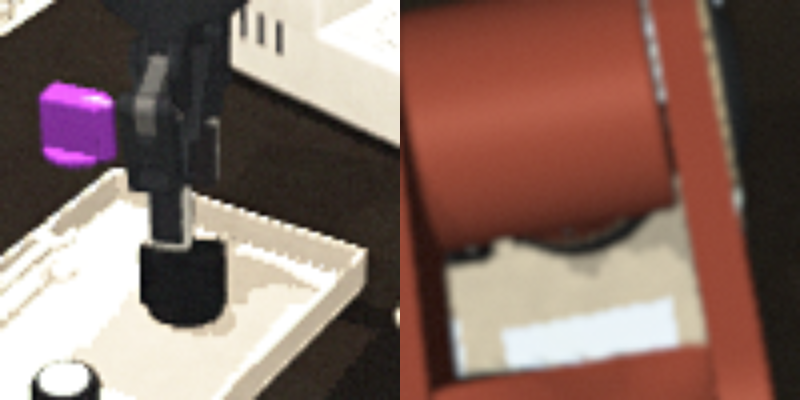

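```bash
python3 -c "
from h import *
delta([.492,.183,.018],27.7)
c=np.array([.494,.1828,.058]);x=np.array([np.cos(np.radians(27.7)),np.sin(np.radians(27.7)),0]);y=np.array([-x[1],x[0],0])
for o in(26,33):
  for h in(-11,11): print(o,h,S.proj(c+y*o/1000+x*h/1000))
print('knob top',S.proj([.492,.183,.038]))
s=cv2.imread('pics/g1.png')
cv2.imwrite('pics/g1b.png',cv2.resize(s[180:340,100:260],None,fx=4,fy=4,interpolation=cv2.INTER_NEAREST))"
```

```text
t 2.7 pos [0.4944 0.1828 0.0644] yaw 27.67 tilt [ 5.8e-03 -8.0e-04 -1.0e+00] F [ 1.23 -0.42 -0.44] M [ 0.01 -0.01  0.04] w 0.6
delta [-0.0023 -0.0015  0.0464] [ 0.0034 -0.0048 -0.0006]
26 -11 [[308.06082258 275.71680605]]
26 11 [[297.2210048  274.58193192]]
33 -11 [[307.24927962 277.69780649]]
33 11 [[296.3474128  276.54808261]]
knob top [[306.6598301  276.62773358]]
```

View pics/g1b.png

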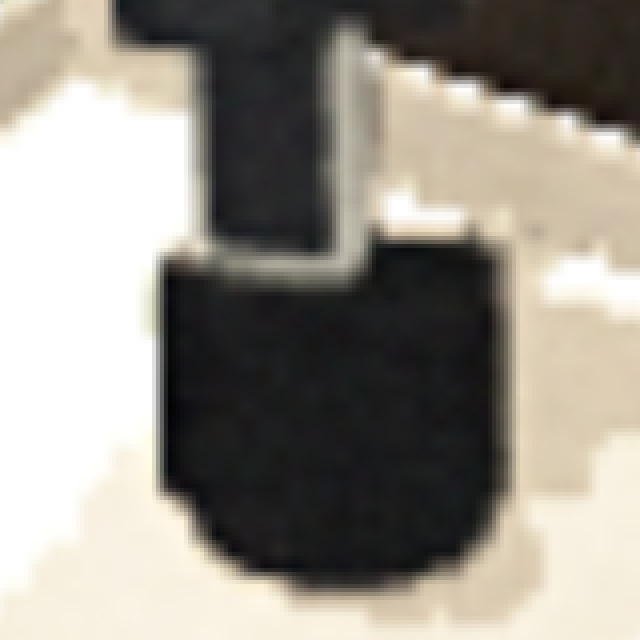

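>>> step_arm(
  deltas=[
    [0, 0, 0.015, 0, 0, 0, -0.2],
    [0, 0, 0.03, 0, 0, 0, -0.2],
    [0, 0, 0.03, 0, 0, 0, -0.2],
    [0, 0, 0.03, 0, 0, 0, -0.2],
    [0, 0, 0.03, 0, 0, 0, -0.2],
  ],
)

```text
time: 3.2
tool_pos: [0.4924, 0.1829, 0.0314]
tool_rot: [0.001, 0.971, 0.24, 0.0]
contact_force: [-0.2, 0.2, -0.0]
gripper_width: 0.602
```

```bash
python3 -c "
from h import *
delta([.492,.183,.018],27.7)
print(S.plane([[367.9,222.6],[306.4,290]],.063))
# fitted knob / deck corners
s=cv2.imread('pics/scene0.png')
cv2.imwrite('pics/d.png',cv2.resize(s[200:265,320:425],None,fx=7,fy=7,interpolation=cv2.INTER_CUBIC))"
```

```text
t 3.2 pos [0.4924 0.1829 0.0314] yaw 27.73 tilt [ 0.001  -0.0018 -1.    ] F [-0.24  0.2  -0.01] M [ 0.05  0.01 -0.01] w 0.602
delta [-0.0003 -0.0003  0.0134] [ 0.0021 -0.0001  0.0005]
[[ 0.50116669 -0.04582739  0.063     ]
 [ 0.43866631  0.2440363   0.063     ]]
```

View pics/d.png

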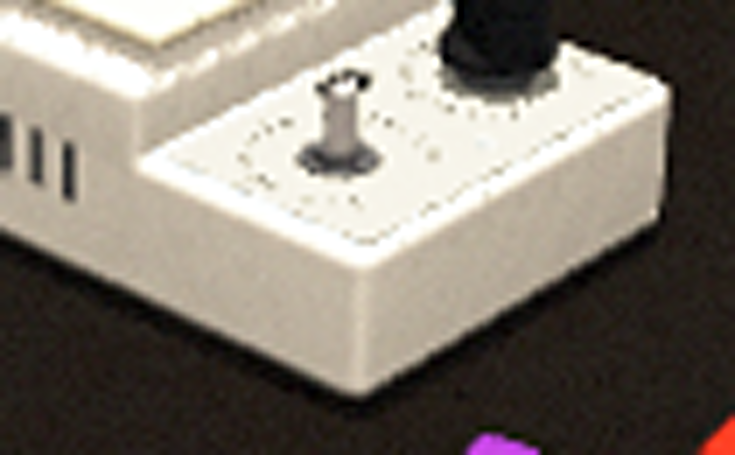

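>>> step_arm(
  deltas=[
    [0, 0, 0.007, 0.001, 0, 0, -0.2],
    [0, 0, 0.013, 0.001, 0, 0, -0.2],
    [0, 0, 0.013, 0.001, 0, 0, -0.2],
    [0, 0, 0.013, 0.001, 0, 0, 0.2],
    [0, 0, 0.013, 0.001, 0, 0, 0.4],
    [0, 0, 0.013, 0.001, 0, 0, 0.5],
    [0, 0, 0.013, 0.001, 0, 0, 0.7],
    [0, 0, 0.013, 0.001, 0, 0, 1],
    [0, 0, 0.013, 0.001, 0, 0, 1],
    [0, 0, 0.013, 0.001, 0, 0, 1],
    [0, 0, 0.013, 0.001, 0, 0, 1],
  ],
)

```text
time: 4.3
tool_pos: [0.4927, 0.1829, 0.0188]
tool_rot: [0.0, 0.971, 0.24, 0.001]
contact_force: [0.7, -0.7, 3.6]
gripper_width: 0.227
```

```bash
python3 -c "
from h import *
delta([.492,.183,.018],27.7)"
```

```text
t 4.3 pos [0.4927 0.1829 0.0188] yaw 27.72 tilt [ 1.3e-03 -7.0e-04 -1.0e+00] F [ 0.67 -0.67  3.61] M [0.01 0.01 0.01] w 0.227
delta [-0.0006 -0.0004  0.0008] [ 0.0012 -0.0008  0.0004]
```

>>> step_arm(
  deltas=[
    [0, 0, -0.03, 0, 0, 0, 1],
    [0, 0, -0.07, 0, 0, 0, 1],
    [0, 0, -0.12, 0, 0, 0, 1],
    [0, 0, -0.14, 0, 0, 0, 1],
    [0, 0, -0.14, 0, 0, 0, 1],
    [0, 0, -0.14, 0, 0, 0, 1],
  ],
)

```text
time: 4.9
tool_pos: [0.4917, 0.1828, 0.1574]
tool_rot: [0.0, 0.971, 0.24, -0.0]
contact_force: [-0.1, -0.4, -1.7]
gripper_width: 0.225
```

```bash
python3 -c "
from h import *
delta([.500,-.0462,.159],-13)"
```

```text
t 4.9 pos [0.4917 0.1828 0.1574] yaw 27.72 tilt [-7.0e-04 -1.2e-03 -1.0e+00] F [-0.05 -0.37 -1.67] M [ 0.    0.01 -0.02] w 0.225
delta [-0.0991  0.2066 -0.0013] [0.0011 0.0008 0.7107]
```

>>> step_arm(
  deltas=[
    [-0.02, 0.041, 0, 0, 0, 0.142, 1],
    [-0.04, 0.083, 0, 0, 0, 0.284, 1],
    [-0.059, 0.124, 0, 0, 0, 0.426, 1],
    [-0.079, 0.165, 0, 0, 0, 0.568, 1],
    [-0.099, 0.207, 0, 0, 0, 0.711, 1],
    [-0.099, 0.207, 0, 0, 0, 0.711, 1],
    [-0.099, 0.207, 0, 0, 0, 0.711, 1],
    [-0.099, 0.207, 0, 0, 0, 0.711, 1],
    [-0.099, 0.207, 0, 0, 0, 0.711, 1],
  ],
)

```text
time: 5.8
tool_pos: [0.5004, -0.045, 0.1574]
tool_rot: [0.0, 0.994, -0.112, -0.001]
contact_force: [-0.2, 0.9, 0.1]
gripper_width: 0.22
```

```bash
python3 -c "
from h import *
delta([.500,-.0462,.125],-13)
s=manip.grab_frame('scene')[:,:,::-1];t=manip.grab_frame('top')[:,:,::-1]
cv2.imwrite('pics/s2.png',s);cv2.imwrite('pics/t2.png',t)
cv2.imwrite('pics/g2.png',np.hstack([cv2.resize(s[160:240,330:410],None,fx=5,fy=5,interpolation=cv2.INTER_CUBIC),cv2.resize(t[210:310,350:450],None,fx=4,fy=4)]))
delta([.500,-.0462,.125],-13)"
```

```text
t 5.8 pos [ 0.5004 -0.045   0.1574] yaw -12.88 tilt [-1.4e-03 -3.0e-04 -1.0e+00] F [-0.17  0.91  0.11] M [ 0.01 -0.01  0.01] w 0.22
delta [-0.      0.0012  0.0324] [0.0006 0.0013 0.0021]
t 5.9 pos [ 0.5007 -0.0452  0.1581] yaw -12.88 tilt [-3.e-04 -7.e-04 -1.e+00] F [ 0.17 -0.13  0.34] M [-0.03 -0.05 -0.  ] w 0.221
delta [-0.0004  0.0011  0.0331] [0.0007 0.0001 0.002 ]
```

View pics/g2.png

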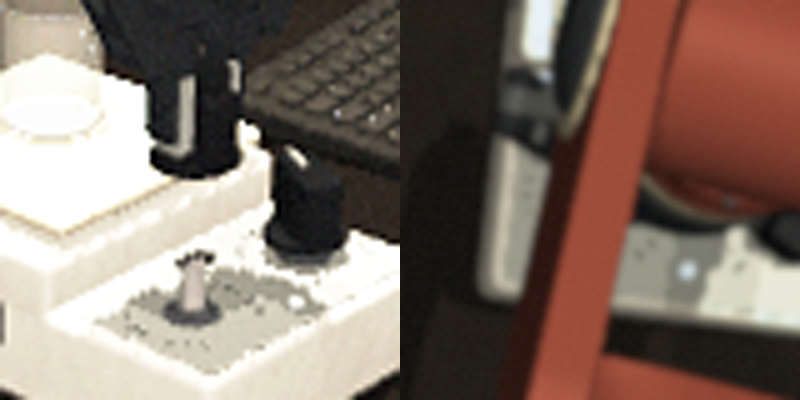

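```bash
python3 -c "
from h import *
s=cv2.imread('pics/s2.png');g=cv2.cvtColor(s,6)
np.set_printoptions(linewidth=220)
print(g[180:200,356:384])
print(g[208:226,360:378])
cv2.imwrite('pics/s2z.png',cv2.resize(s[170:230,345:395],None,fx=12,fy=10,interpolation=cv2.INTER_NEAREST)[:600])
for z in(.1415,.1435):print(S.proj([.5005,-.0451,z]))
print(S.proj([.5005,-.0451,.063]),S.proj([.5005,-.0451,.091]))
"
```

```text
[[255 255 255 116  24  33  34  42  33  56 157 173 134  22  22  36  35  34  29  30  27  25  48  79  78  81  82  83]
 [255 255 255 119  22  43  27  26  38  68 156 178 132  16  22  31  38  29  27  25  27  23  37  54  62  56  74  76]
 [255 255 255 123  17  30  31  36  41  75 156 179 133  12  20  21  25  25  29  26  25  26  34  41  37  38  49  73]
 [255 255 255 121  22  25  26  41  46  70 156 179 137   9  24  25  30  20  24  28  24  20  32  34  38  41  34  44]
 [255 255 255 122  29  34  36  36  40  79 169 179 135  13  29  25  27  24  25  22  19  90 253  10  30  31  36  31]
 [255 255 255  42  31  37  29  36  36  83 168 178 139  14  19  25  25  26  23  27  16 145 255 255 253 100  26  31]
 [255 255 255 197  10  24  31  41  38  73 171 176 136  14  21  27  29  21  28  20  13 152 255 255 255 255  26  37]
 [255 255 255 255  94  18  24  24  32  76 171 178 108  14  21  25  20  25  17  19  11 145 255 255 253 247  15  17]
 [255 255 255 255 254 129  70  26  40  97 168 171  94  11  23  23  32  22  26  24  32 133 254 237 215 129  23  16]
 [255 255 255 255 145  83 119 142 137 144 178 182  95  25  19  22
[... 1971 characters left out ...]
6 158 149 189 201 195 181 139 158 168 160 149 153 132]
 [158 161 161 163 161 146 141 191 205 199 177 117 168 164 161 160 166 156]
 [160 161 165 126  96  98 144 197 210 206 182  79 122 149 165 160 161 159]
 [162 163 141  74  57  90 129 188 192 182 152  81  69  97 167 160 161 160]
 [162 161 125  84  80  74  92 115 114 117 101  87  67  97 156 206 198 201]
 [203 196 156  94  89  85  86  76  78  87  94  93  85  99 162 212 209 210]
 [208 208 202 186 100 101  81  87  89  91  89  90 125 164 204 207 208 205]
 [209 210 208 208 195 190 163 165 163 135 165 198 200 200 211 207 210 209]]
[[369.03582456 191.92240612]]
[[369.06431161 191.10745385]]
[[367.95649747 222.79959161]] [[368.33299952 212.02869197]]
```

View pics/s2z.png

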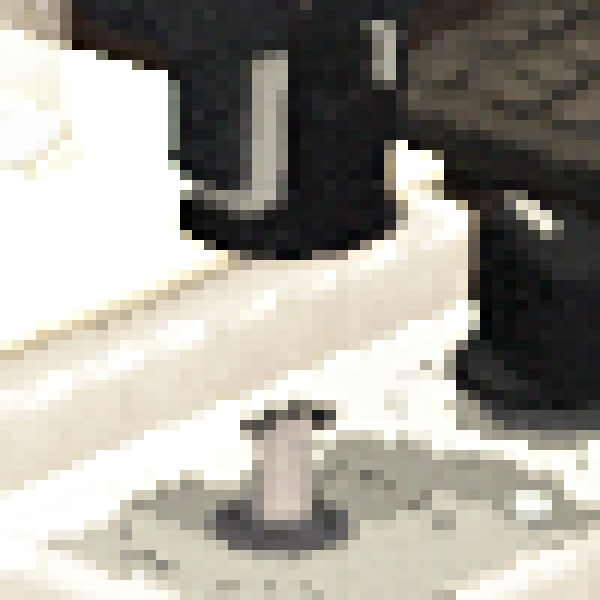

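>>> step_arm(
  deltas=[
    [0, 0, 0.02, 0, 0, 0, 1],
    [0, 0, 0.04, 0, 0, 0, 1],
    [0, 0, 0.046, 0, 0, 0, 1],
    [0, 0, 0.046, 0, 0, 0, 1],
    [0, 0, 0.048, 0, 0, 0, 1],
    [0, 0, 0.05, 0, 0, 0, 1],
    [0, 0, 0.052, 0, 0, 0, 1],
    [0, 0, 0.052, 0, 0, 0, 1],
  ],
)

```text
time: 6.7
tool_pos: [0.501, -0.0465, 0.1067]
tool_rot: [0.0, 0.994, -0.113, 0.0]
contact_force: [-0.3, 0.5, -0.2]
gripper_width: 0.223
```

```bash
python3 -c "
from h import *
delta([.5003,-.0453,.10],-13)"
```

```text
t 6.7 pos [ 0.501  -0.0465  0.1067] yaw -13.02 tilt [ 6.e-04 -1.e-03 -1.e+00] F [-0.26  0.45 -0.23] M [0.   0.   0.03] w 0.223
delta [-0.0009 -0.001   0.0067] [ 0.0008 -0.0008 -0.0003]
```

```bash
python3 -c "
from h import *
s=manip.grab_frame('scene')[:,:,::-1]
cv2.imwrite('pics/s3.png',s)
cv2.imwrite('pics/s3z.png',cv2.resize(s[185:235,345:395],None,fx=12,fy=12,interpolation=cv2.INTER_NEAREST))
delta([.5003,-.0453,.10],-13)
for z in(.063,.0915):print(S.proj([.5005,-.0460,z]))
g=cv2.cvtColor(s,6);np.set_printoptions(linewidth=220)
print(g[203:228,356:384])
"
```

```text
t 6.75 pos [ 0.501  -0.0465  0.1067] yaw -13.02 tilt [ 7.e-04 -1.e-03 -1.e+00] F [ 0.15  0.02 -0.36] M [-0.02  0.04  0.02] w 0.222
delta [-0.0009 -0.001   0.0067] [ 0.0008 -0.0009 -0.0003]
[[368.17884434 222.65526299]]
[[368.56471675 211.69356034]]
[[236 241 205  16  34  36  36  43  44 126 175 173  55  22  16  33  26  24  29  22  16 144 255 255 254 254 255 248]
 [248 253 193  18  34  35  32  37  46 126 176 176  51  21  20  32  27  28  19  17  62 239 255 253 253 254 244 120]
 [255 247 195  16  30  36  37  33  48 124 178 178  29  22  26  27  24  21  26  18  77 248 255 253 254 255 180  27]
 [248 235 230  15  32  34  33  38  50 136 177 179  17  22  20  29  22  28  26   9  72 245 255 253 183 243 148  32]
 [231 233 236 102  18  28  30  34  47 138 175 176  13  24  27  31  22  22  21  11  74 242 241 240 246 229 147  17]
 [230 231 234 215  66  72  28  30  50 136 177 175  19  21  24  29  30  27  27  14  98 255 253 251 253 254 254  20]
 [228 229 234 192  41 120 104  80 111 162 179 193  15  22  24  26  22  24  23  24  85 254 245 253 253 255 255 138]
 [225 228 229  99  15  57  76 122 153 174 164 
[... 1324 characters left out ...]
 135 166]
 [166 161 167 164 164 164 116  65  61  65  75  97 101 107  90  76  69  77 131 164 164 158 166 213 197 150 154 161]
 [166 160 159 164 164 163 125  82  70  72  66  69  74  71  75  79  68  76 127 169 201 200 201 214 208 202 202 203]
 [157 165 161 154 162 160 160 147  81 102  80  66  72  67  68  64 110 131 201 201 211 209 210 209 209 208 210 211]
 [157 132 207 207 202 202 202 202 196 197 163 165 163 133 166 196 201 203 213 209 209 211 209 207 208 209 210 210]
 [200 184 139 181 212 212 210 212 211 212 209 204 205 199 207 212 212 210 211 208 208 208 210 207 211 208 209 207]
 [242 204 191 199 209 209 206 215 208 209 209 210 211 210 207 210 211 211 208 209 210 210 211 210 209 208 209 204]]
```

View pics/s3z.png

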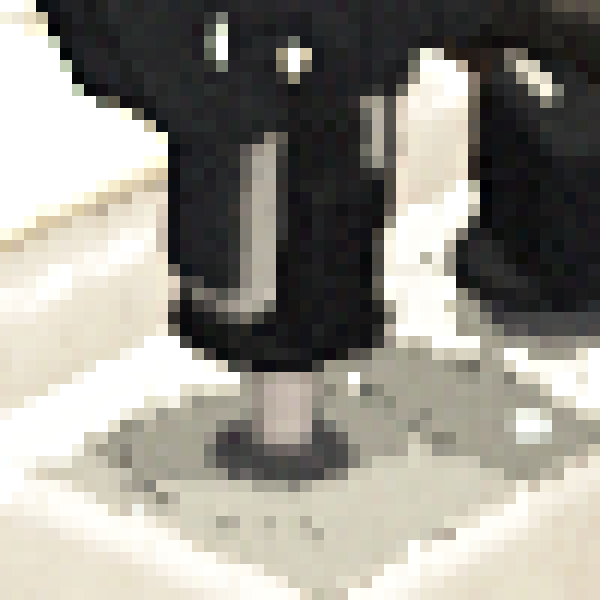

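>>> step_arm(
  deltas=[
    [-0.001, 0, 0, 0, 0, 0, 1],
    [-0.001, 0, 0, 0, 0, 0, 1],
    [-0.001, 0, 0.001, 0, 0, 0, 1],
    [-0.001, 0, 0.002, 0, 0, 0, 1],
    [-0.001, 0, 0.003, 0, 0, 0, 1],
    [-0.001, 0, 0.004, 0, 0, 0, 1],
    [-0.001, 0, 0.004, 0, 0, 0, 1],
  ],
)

```text
time: 7.45
tool_pos: [0.4998, -0.0462, 0.1022]
tool_rot: [0.0, 0.994, -0.113, -0.0]
contact_force: [-0.3, 0.4, -0.7]
gripper_width: 0.221
```

```bash
python3 -c "
from h import *
delta([.4999,-.0463,.09],-13)"
```

```text
t 7.45 pos [ 0.4998 -0.0462  0.1022] yaw -13.02 tilt [-1.e-04 -8.e-04 -1.e+00] F [-0.33  0.36 -0.69] M [-0.01  0.04  0.01] w 0.221
delta [0.0002 0.0001 0.0122] [ 0.0008 -0.0001 -0.0004]
```

>>> step_arm(
  deltas=[
    [0, 0, 0.001, 0, 0, 0, 1],
    [0, 0, 0.002, 0, 0, 0, 1],
    [0, 0, 0.003, 0, 0, 0, 1],
    [0, 0, 0.003, 0, 0, 0, 1],
  ],
)

```text
time: 7.85
tool_pos: [0.4998, -0.0462, 0.0993]
tool_rot: [0.0, 0.994, -0.113, 0.0]
contact_force: [0.4, -0.3, -0.9]
gripper_width: 0.225
```

```bash
python3 -c "
from h import *
delta([.4999,-.0463,.09],-13)"
```

```text
t 7.85 pos [ 0.4998 -0.0462  0.0993] yaw -13.02 tilt [-0.e+00 -8.e-04 -1.e+00] F [ 0.39 -0.34 -0.9 ] M [ 0.05  0.02 -0.01] w 0.225
delta [0.0001 0.0001 0.0093] [ 0.0008 -0.0002 -0.0003]
```

>>> step_arm(
  deltas=[
    [0, 0, 0.001, 0, 0, 0, 1],
    [0, 0, 0.002, 0, 0, 0, 1],
    [0, 0, 0.003, 0, 0, 0, 1],
    [0, 0, 0.004, 0, 0, 0, 1],
    [0, 0, 0.005, 0, 0, 0, 1],
    [0, 0, 0.005, 0, 0, 0, 1],
  ],
)

```text
time: 8.45
tool_pos: [0.4998, -0.0462, 0.0943]
tool_rot: [0.0, 0.994, -0.113, 0.0]
contact_force: [-0.5, 1.1, 0.2]
gripper_width: 0.224
```

```bash
python3 -c "
from h import *
delta([.4999,-.0463,.09],-13)"
```

```text
t 8.45 pos [ 0.4998 -0.0462  0.0943] yaw -13.02 tilt [ 0.e+00 -8.e-04 -1.e+00] F [-0.46  1.08  0.21] M [0.01 0.01 0.02] w 0.224
delta [0.0001 0.0001 0.0043] [ 0.0008 -0.0002 -0.0004]
```

>>> step_arm(
  deltas=[
    [0, 0, 0.001, 0, 0, 0, 1],
    [0, 0, 0.002, 0, 0, 0, 1],
    [0, 0, 0.003, 0, 0, 0, 1],
    [0, 0, 0.004, 0, 0, 0, 1],
    [0, 0, 0.004, 0, 0, 0, 1],
  ],
)

```text
time: 8.95
tool_pos: [0.4998, -0.0462, 0.0903]
tool_rot: [0.0, 0.994, -0.113, 0.0]
contact_force: [0.7, 0.6, 0.4]
gripper_width: 0.221
```

>>> step_arm(
  deltas=[
    [0, 0, 0.001, 0, 0, 0, 1],
    [0, 0, 0.002, 0, 0, 0, 1],
    [0, 0, 0.002, 0, 0, 0, 1],
  ],
)

```text
time: 9.25
tool_pos: [0.5001, -0.0463, 0.089]
tool_rot: [0.0, 0.994, -0.113, 0.0]
contact_force: [-1.2, 1.0, 2.7]
gripper_width: 0.228
```

>>> step_arm(
  deltas=[
    [0, 0, 0.001, 0, 0, 0, 1],
    [0, 0, 0.002, 0, 0, 0, 1],
    [0, 0, 0.002, 0, 0, 0, 1],
  ],
)

```text
time: 9.55
tool_pos: [0.5001, -0.0463, 0.087]
tool_rot: [0.0, 0.994, -0.113, 0.0]
contact_force: [-2.4, 0.7, 5.5]
gripper_width: 0.221
```

>>> step_arm(
  deltas=[
    [0, 0, 0.001, 0, 0, 0, 1],
    [0, 0, 0.002, 0, 0, 0, 1],
    [0, 0, 0.002, 0, 0, 0, 1],
  ],
)

```text
time: 9.85
tool_pos: [0.5002, -0.0463, 0.0853]
tool_rot: [0.0, 0.994, -0.113, 0.0]
contact_force: [-3.3, 0.1, 8.2]
gripper_width: 0.226
```

```bash
python3 -c "
from h import *
delta([.4999,-.0463,.084],-13)"
```

```text
t 9.85 pos [ 0.5002 -0.0463  0.0853] yaw -13.02 tilt [ 6.e-04 -1.e-03 -1.e+00] F [-3.28  0.12  8.2 ] M [ 0.15  0.53 -0.03] w 0.226
delta [-0.0003  0.0001  0.0013] [ 0.0008 -0.0008 -0.0003]
```

>>> step_arm(
  deltas=[
    [0, 0, 0.001, 0, 0, 0, 1],
    [0, 0, 0.002, 0, 0, 0, 1],
    [0, 0, 0.002, 0, 0, 0, 1],
  ],
)

```text
time: 10.15
tool_pos: [0.5003, -0.0463, 0.0843]
tool_rot: [0.0, 0.994, -0.113, 0.0]
contact_force: [-6.4, 1.3, 12.4]
gripper_width: 0.22
```

>>> step_arm(
  deltas=[
    [0, 0, 0.001, 0, 0, 0, 1],
    [0, 0, 0.001, 0, 0, 0, 1],
  ],
)

```text
time: 10.35
tool_pos: [0.5004, -0.0463, 0.0841]
tool_rot: [0.001, 0.994, -0.113, 0.0]
contact_force: [-7.8, 1.6, 17.0]
gripper_width: 0.223
```

>>> step_arm(
  deltas=[
    [-0.0005, 0, 0.001, 0, 0, 0, 1],
    [-0.0005, 0, 0.001, 0, 0, 0, 1],
    [-0.0005, 0, 0.001, 0, 0, 0, 1],
    [-0.0005, 0, 0.001, 0, 0, 0, 1],
  ],
)

```text
time: 10.75
tool_pos: [0.5004, -0.0463, 0.084]
tool_rot: [0.001, 0.994, -0.113, 0.001]
contact_force: [-9.8, 2.0, 20.0]
gripper_width: 0.219
```

```bash
python3 -c "
from h import *
s=manip.grab_frame('scene')[:,:,::-1];t=manip.grab_frame('top')[:,:,::-1]
cv2.imwrite('pics/s4z.png',np.hstack([cv2.resize(s[150:250,295:420],None,fx=4,fy=4,interpolation=cv2.INTER_CUBIC),cv2.resize(t[210:310,360:435],None,fx=4,fy=4)]))
cv2.imwrite('pics/s4.png',s)
delta([.4999,-.0463,.084],-13)
cv2.imwrite('pics/s4k.png',cv2.resize(s[185:235,345:395],None,fx=12,fy=12,interpolation=cv2.INTER_NEAREST))
"
```

```text
t 10.85 pos [ 0.5004 -0.0463  0.0841] yaw -13.0 tilt [ 0.001  -0.0013 -1.    ] F [-9.21  1.46 20.81] M [0.37 1.63 0.03] w 0.223
delta [-0.0005  0.0001  0.0001] [ 0.001  -0.0013 -0.    ]
```

View pics/s4z.png

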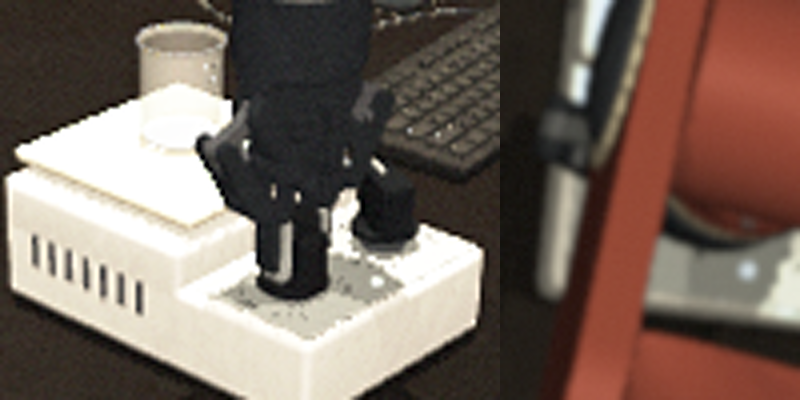

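View pics/s4k.png

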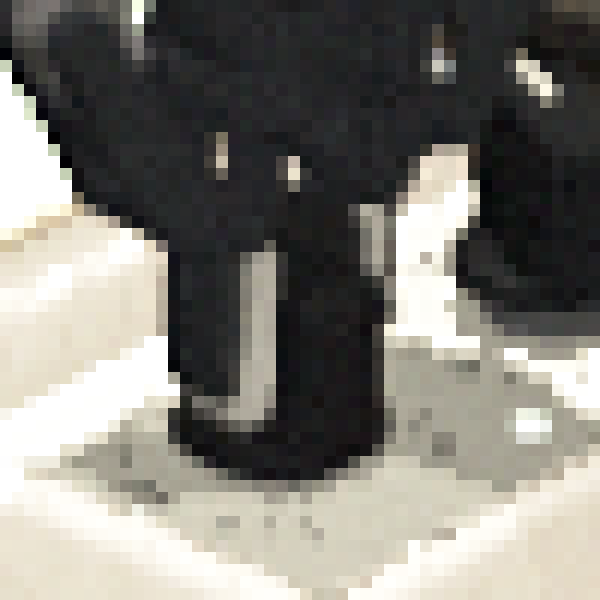

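>>> step_arm(
  deltas=[
    [-0.001, 0, 0, 0, 0, 0, 1],
    [-0.001, 0, 0, 0, 0, 0, 1],
    [-0.001, 0, 0, 0, 0, 0, 1],
    [-0.001, 0, 0, 0, 0, 0, 1],
    [-0.001, 0, 0, 0, 0, 0, 1],
    [-0.001, 0, 0, 0, 0, 0, 1],
  ],
)

```text
time: 11.45
tool_pos: [0.5003, -0.0463, 0.0841]
tool_rot: [0.001, 0.994, -0.113, 0.002]
contact_force: [-5.5, 1.3, 18.7]
gripper_width: 0.22
```

```bash
python3 -c "
from h import *
delta([.4999,-.0463,.084],-13)"
```

```text
t 11.45 pos [ 0.5003 -0.0463  0.0841] yaw -13.01 tilt [ 0.0036 -0.0018 -1.    ] F [-5.49  1.27 18.74] M [ 0.24  1.11 -0.05] w 0.22
delta [-0.0004  0.0001  0.0001] [ 0.0009 -0.0039 -0.0001]
```

```bash
python3 -c "
from h import *
print(manip.job_done())
delta([.4999,-.0463,.084],-13)"
```

```text
the job is handed in; nothing more can be done
None
the job is handed in; nothing more can be done
```

I fitted the bar knob on the bare shaft, pushed it home and pressed it down to the stop, and handed in with the fingers still gripping it. No verdict came back.

**What I did:** I gripped the knob across its flat sides in the tray and turned it from about 28° to about −13°. That angle was my camera estimate of the shaft's flat, good to a few degrees. The knob slid on without resistance until the bottom of its bore met the shaft at a tool height of about 0.0893 m. I had expected 0.0898 m.

**Last checks:**
- **At the stop:** the force rose to about 8 N over the spring's travel. It then climbed sharply at a tool height of 0.0841 m, after about 5.2 mm of travel.
- **Final hold:** the downward push was 18.7 N, above the 10 N needed at the stop. The gripper opening was steady at about 19 mm, and the robot's clock read 11.45 s.
- **Other parts:** I moved nothing towards the round knob or the beaker. The last picture shows the beaker still in place, but I did not check the round knob again.

**What disagreed:**
- The two cameras placed the shaft about 2.6 mm apart, so I used the middle, checked with scene-camera views of the held knob over the shaft.
- A sideways force of about 5.5 N remained at the end.
- The finger-to-skirt gap looked about half a pixel smaller while pressed, so the knob may have slipped up to about 1 mm in the fingers.
- The top camera was blocked by the arm, so I could not check the nose direction from above after fitting.

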